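# Sound three wells with a depth rod and leave it in the deepest

### The job

Take the depth rod out of its holder and sound the three wells of the aluminium block one after the other, starting at the well next to the red dot and ending at the far one: each time lower the rod gently until it rests on the bottom, keep it there a moment and note how far it went in. Then leave the rod standing on the bottom of the deepest well and let go of it. Do not disturb the bottle, the beaker or the jar.

Things in the scene. Friction and masses are not known exactly. Their poses are not given: they have to be found in the camera images.
- block: Fixed aluminium block, 60 x 150 x 60 mm (x, y, z), blue around its foot, with three round upright wells in a row along its y axis, 45 mm apart. Origin at the centre of its underside, on the bench; z up, +y towards the end with the red dot (15 mm wide, on the top face; the end face below it is red too).
- well_1 (a point): Centre of the mouth of the well next to the red dot, in the block's top face, 60 mm above the bench. All wells: 14.5 mm wide, 2 mm chamfer at the mouth. In each sits a stop with a firm rubber pad, out of sight (the pad yields about 1 mm for each 6 N, 6 mm at most), so the depths differ from 28 to 50 mm below the mouth, the three at least 4 mm apart; which well has which depth changes from time to time.
- well_2 (a point): Centre of the mouth of the middle well, as well_1.
- well_3 (a point): Centre of the mouth of the well farthest from the red dot, as well_1.
- holder: Fixed blue plastic holder, 60 x 60 x 40 mm on a grey 80 mm foot plate, with one hole 13.5 mm wide and 30 mm deep in the middle of its top, in which the rod stands at the start. Origin at the centre of its underside; z up.
- rod: Loose depth rod of about 0.16 kg, upright: steel shaft 12 mm thick and 80 mm long, flat tip, and above it an orange square handle 24 x 24 mm, 50 mm tall, with a steel stub 4 mm high on top. Origin at the centre of the tip; z runs up the rod, x and y are square to the handle's sides.
- rod_grip (a point): Centre of the rod's orange handle, 105 mm above the tip, half-way up the handle.
- rod_tip (a point): Centre of the rod's lower end.
- amber_mid (a point): Centre of a loose amber bottle, 56 mm wide, 100 mm tall; bystander.
- beaker_mid (a point): Centre of a loose open glass beaker, 64 mm wide, 75 mm tall; bystander.
- jar_mid (a point): Centre of a loose white jar with a blue cap, 60 mm wide, 60 mm tall; bystander.
Not all that is in view belongs to the job. There is more than one size of the rod; the job needs the largest.

How it is judged:
On the way, in this order (a step that is already met when the one before it is completed fails the run):
1. the rod rests on the bottom of the well next to the red dot (horizontal distance between rod_tip and well_1 below 0.004 m and z of rod_tip in the frame of well_1 below -0.026 m and contact force between rod_c0 and anything else above 0.8 N and linear speed of rod below 0.004 m/s), for 0.2 s.
2. the rod rests on the bottom of the middle well (horizontal distance between rod_tip and well_2 below 0.004 m and z of rod_tip in the frame of well_2 below -0.026 m and contact force between rod_c0 and anything else above 0.8 N and linear speed of rod below 0.004 m/s), for 0.2 s.
3. the rod rests on the bottom of the well farthest from the red dot (horizontal distance between rod_tip and well_3 below 0.004 m and z of rod_tip in the frame of well_3 below -0.026 m and contact force between rod_c0 and anything else above 0.8 N and linear speed of rod below 0.004 m/s), for 0.2 s.
At the end, for the whole second after the job is handed in: The rod stands released and at rest on the bottom of the deepest of the three wells (its tip at least 41.5 mm below the mouth and within 4 mm of the well's axis; only the deepest well lets it in so far), within 7 degrees of upright ((horizontal distance between rod_tip and well_1 below 0.004 m or horizontal distance between rod_tip and well_2 below 0.004 m or horizontal distance between rod_tip and well_3 below 0.004 m) and z of rod_tip in the frame of block below 0.0185 m and angle between rod's own z axis and vertical below 0.12 rad and linear speed of rod below 0.01 m/s); the robot touches nothing.
It fails at once if the rod's shaft is pressed or struck against anything with more than 20 N (contact force between rod_c0 and anything else above 20 N).
It fails at once if the bottle, beaker or jar is moved by more than 20 mm (distance of any of amber_mid, beaker_mid, jar_mid from where it was at the start of the episode above 0.02 m).
It also fails if it takes over 72 s, if anything falls off the work surface, if the arm or the gripper's body presses on something with over 40 N, if the wrist force passes 120 N, or if a joint passes its speed limit or range.

### The arm

A 6-joint arm with a two-finger parallel gripper is mounted at the origin on the work surface. World frame = base frame: x ahead of the robot, y to its left, z up, the work surface at z = 0. Lengths are in m, angles in rad, forces in N, time in s.
With the tool pointing down it reaches from about 0.35 to 0.775 m from the base axis. Payload 7.3 kg.
Tool frame: the origin (TCP) lies at the very end of the fingers, on their centre line; the grasp point (between the pads) lies 19 mm behind it (robot.hold_point_z is the distance from the TCP to the grasp point, in m); z points along the fingers, y is the direction in which the jaws open and shut (so a half turn about z gives the same grasp; the last joint's range is limited). The gripper opens to 92 mm and grips with 3 to 60 N. Pads are 19 mm wide; open, the fingers measure 130 mm over their backs; the gripper's body (75 mm by 190 mm) begins 47 mm behind the grasp point.
Start: joints at [-1.273, 0.342, 1.524, -0, 1.275, -0.146], TCP at [0.225, -0.474, 0.227] pointing down, gripper open.
Joint ranges: [-2.53, 2.53], [-0.77, 2.02], [0.04, 2.7], [-1, 4.14], [0.28, 2.66], [-3.11, 3.11]. Speed limits (rad/s): [2.57, 2.57, 3.14, 3.14, 3.14, 3.14].

### API

Orientations are given as [roll, pitch, yaw] about the fixed x, y, z axes, in that order (R = Rz(yaw) Ry(pitch) Rx(roll)).
In Python, from cell import monitor, viewer, robot gives the robot as it stands.
- The arm moves only by the tool move_arm, never from a script. Its argument "deltas" is a list of rows, each an object of numbers: "x", "y", "z": the shift along the tool's x, y, z in m; "wx", "wy", "wz": the turn, a rotation vector about the tool's x, y, z in degrees; "hand": the opening, from 0 (shut) to 1 (fully open). In form: [{"x": .., "y": .., "z": .., "wx": .., "wy": .., "wz": .., "hand": ..}, ...]. A call has 1 to 8 rows; each row is the pose to reach, as a shift and turn from the pose commanded when the call began, along the tool's axes at that moment; what a row does not reach only later rows make up. A row lasts 1/8 s, in which the tool goes at most 62.5 mm and 10.7 degrees, less where a joint would pass 70% of its speed; a pose out of reach is approached as far as the arm can. A call with a gripper value outside its range is refused whole. The fingers move at their own pace and stop on an object; "grip_force" is the grip in N (left out, the last holds). Time passes only in rows, so rows that repeat a pose let the fingers close. It gives the time, the measured TCP pose, the force and the opening at its end, in the units of the state.
- monitor.observe(): the state, without advancing time (a new reading comes with each control period).
- viewer.read_camera(name): name is "scene" or "top" or "wrist"; returns the picture (420x560x3 uint8, red, green, blue); there is no depth.
- viewer.camera_params(name): a dict with "camera_matrix" (3x3 intrinsics, pixels), "k1" (the pictures are not rectified: a ray, as slopes to the right and down, at radius r is drawn at 1 + k1 r^2 times it, then the intrinsics apply), "R" (3x3) and "t" (3): a world point X has camera coordinates R X + t. Camera axes: x right, y down, z forward; pixel columns grow to the right and rows downward; lengths in m; the calibration is good to about 2 mm. A picture is of the moment at which its call begins: read the wrist's pose just before it. camera_params takes no time and is no camera call; for the wrist camera it gives the pose at the moment of the call.
- robot.hand_in(): hands the job in, once; it reports no verdict.
The state is a dict: "time": time; "qpos": joint angles; "qvel": joint speeds; "joint_efforts": joint torques, N m; "tool_pos": TCP position; "tool_rot": TCP orientation; "contact_force": force on the tool from outside, world axes, zero at the start; "torque": the same for the moment, N m; "opening": finger opening in m.
Only numpy, scipy, OpenCV 4.12 (cv2) and the standard library are available. Lean on these libraries where they do the work, as an engineer would, in place of code of your own. Each camera call takes 0.05 s, during which the arm holds its last target. There are 200 camera calls.

## Working session

There is one attempt and no reset: what is moved stays moved. The work goes in short steps, Python scripts to look and compute and a tool call to move; the robot and the scene stay as the last step left them, time stands still between calls to the robot, and variables do not carry over. Pictures are saved under pics/ and viewed, about 8 in all and at most 12, crops included, and the job is handed in when it is done.

Besides the shell and the picture viewer there is one more tool, called as name([rows], argument=value, ...), one row to a line, values as JSON. move_arm: Moves the arm, as the interface text tells. Its arguments: {"type":"object","properties":{"deltas":{"type":"array","items":{"type":"object","properties":{"x":{"type":"number"},"y":{"type":"number"},"z":{"type":"number"},"wx":{"type":"number"},"wy":{"type":"number"},"wz":{"type":"number"},"hand":{"type":"number"}}}},"grip_force":{"type":"number"}},"required":["deltas"]}

```bash
mkdir -p pics; ls
cat > h.py <<'E'
import numpy as np, cv2
from cell import monitor, viewer, robot
def ray(p,u,v):
    K=np.array(p["camera_matrix"]);R=np.array(p["R"]);t=np.array(p["t"])
    d=np.array([(u-K[0,2])/K[0,0],(v-K[1,2])/K[1,1]]);s=d.copy()
    for _ in range(30): s=d/(1+p["k1"]*(s@s))
    return -R.T@t, R.T@np.array([s[0],s[1],1])
def onz(p,u,v,z):
    o,d=ray(p,u,v); return o+d*(z-o[2])/d[2]
def tri(obs):
    A=np.zeros((3,3));b=np.zeros(3);L=[]
    for p,u,v in obs:
        o,d=ray(p,u,v);d/=np.linalg.norm(d);P=np.eye(3)-np.outer(d,d);A+=P;b+=P@o;L.append((o,P))
    X=np.linalg.solve(A,b); return X,[np.linalg.norm(P@(X-o)) for o,P in L]
def proj(p,X):
    K=np.array(p["camera_matrix"]);c=np.array(p["R"])@X+np.array(p["t"]);s=c[:2]/c[2];s=s*(1+p["k1"]*(s@s))
    return K[0,0]*s[0]+K[0,2],K[1,1]*s[1]+K[1,2]
E
python3 - <<'E'
from h import *
a=viewer.read_camera("scene");b=viewer.read_camera("top")
cv2.imwrite("pics/scene.png",a[:,:,::-1]);cv2.imwrite("pics/top.png",b[:,:,::-1])
print(monitor.observe())
for n in("scene","top","wrist"):print(n,viewer.camera_params(n))
E
```

```text
pics
{'time': 0.1, 'qpos': array([-1.27298766e+00,  3.42658933e-01,  1.52488100e+00,  7.03745932e-06,
        1.27539962e+00, -1.45989706e-01]), 'qvel': array([ 6.36361613e-05, -1.45543568e-03, -3.26427112e-03,  8.90038395e-04,
       -8.06343660e-04, -2.11967750e-03]), 'joint_efforts': array([ 9.45104439e-04, -4.32006311e+01, -2.44694388e+01,  7.18234177e-02,
        5.26105484e-02, -5.85272596e-05]), 'tool_pos': array([ 0.22534571, -0.47379658,  0.22612554]), 'tool_rot': array([-3.14026106e+00, -2.02594682e-04,  4.43796183e-01]), 'contact_force': array([-0.03962656,  0.1573315 , -0.24978144]), 'torque': array([-0.02331032, -0.01013344, -0.04864463]), 'opening': 0.09203314899742676}
scene {'camera_matrix': array([[414.15343242,   0.        , 279.963254  ],
       [  0.        , 414.15343242, 218.00039016],
       [  0.        ,   0.        ,   1.        ]]), 'k1': -0.03063398306471206, 'R': array([[-0.78203583,  0.62307097, -0.01423112],
       [ 0.49549966,  0.60774269, -0.62058755],
       [-0.37802123, -0.49237321, -0.78400802]]), 't': array([ 0.50380074, -0.20809942,  1.1064512 ])}
top {'camera_matrix': array([[404.36003902,   0.        , 279.51735978],
       [  0.        , 404.36003902, 210.43230199],
       [  0.        ,   0.        ,   1.        ]]), 'k1': -0.08883366813806165, 'R': array([[-0.02615969, -0.99933523, -0.02539228],
       [-0.98845641,  0.0296501 , -0.14857591],
       [ 0.14923003,  0.02121247, -0.98857495]]), 't': array([-0.02087789,  0.62544013,  0.75607249])}
wrist {'camera_matrix': array([[358.85724023,   0.        , 286.79242312],
       [  0.        , 358.85724023, 210.75643211],
       [  0.        ,   0.        ,   1.        ]]), 'k1': -0.079438995633709, 'R': array([[ 0.42817841, -0.9036934 , -0.00122168],
       [-0.86371785, -0.40963451,  0.29358311],
       [-0.26580956, -0.12465077, -0.95593277]]), 't': array([-0.52481683, -0.03604523,  0.39158731])}
```

View pics/scene.png

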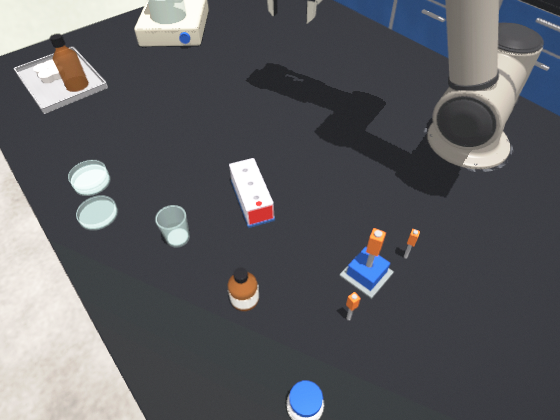

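View pics/top.png

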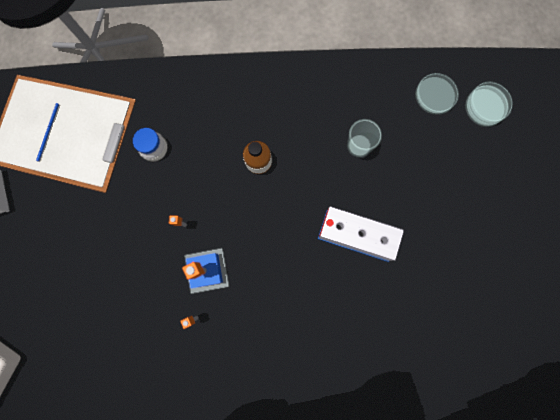

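Scene: the block is at (252,190) with its red dot at (259,204), the bottle at (243,289), the beaker at (173,226) and the jar at (305,400). In the top view the block is at (361,234) with its dot at (330,223), and the holder is at (207,271).
Orange-handled candidates in the scene view: (375,245) standing in the blue holder, (413,243) and (352,305). The one in the holder is the largest, and it's where the text puts the rod. One enlarged montage will confirm that.

Run:
```python
import cv2,numpy as np
s=cv2.imread("pics/scene.png");t=cv2.imread("pics/top.png")
def c(im,x,y,w,h,f): return cv2.resize(im[y:y+h,x:x+w],None,fx=f,fy=f,interpolation=cv2.INTER_CUBIC)
A=c(s,335,220,100,75,4);B=c(s,220,150,100,75,4);C=c(t,160,235,100,75,4);D=c(t,312,195,100,75,4)
cv2.imwrite("pics/m.png",np.vstack([np.hstack([A,B]),np.hstack([C,D])]))
```

```text
(no output)
```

View pics/m.png

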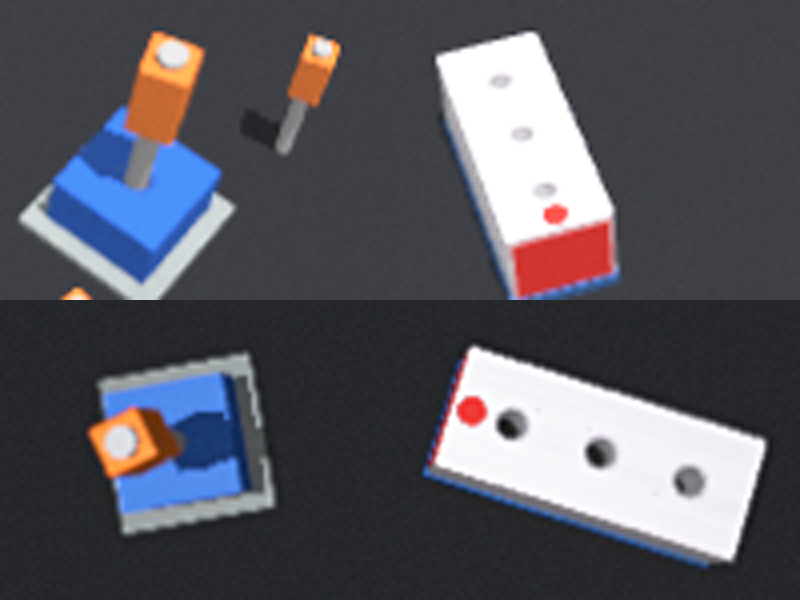

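The crop confirms it: the rod in the holder is clearly the largest, and well_1 is next to the dot. Now I'll triangulate.

Run:
```python
from h import *
S=viewer.camera_params("scene");T=viewer.camera_params("top")
def f(x0,y0,m,n):return x0+(m+.5)/4-.5,y0+(n+.5)/4-.5
P={"stub":((335,220,173,50),(160,235,121,142)),"w1":((220,150,145,190),(312,195,112,124)),"w2":((220,150,122,133),(312,195,200,153)),"w3":((220,150,100,80),(312,195,290,182)),
"dot":((220,150,156,214),(312,195,72,111))}
for k,(a,b) in P.items(): print(k,*tri([(S,*f(*a)),(T,*f(*b))]), onz(T,*f(*b),.06 if k!="stub" else .144), onz(S,*f(*a),.06 if k!="stub" else .144))
for n,c in {"bot":(259,160),"beak":(363,145),"jar":(150,145)}.items(): print(n,onz(T,*c,.05))
for n,c in {"blk":((472,348),(765,440),(733,560),(430,468))}.items(): print([onz(T,*f(312,195,a-400,b-300),.06).round(3) for a,b in c])
o,_=ray(viewer.camera_params("wrist"),0,0);print(o)
```

```text
stub [0.51025209 0.11661396 0.14542167] [np.float64(0.00039421109326149065), np.float64(0.0003942110932613585)] [0.51053033 0.11666702 0.144     ] [0.50897876 0.11629903 0.144     ]
w1 [ 0.58907233 -0.1541135   0.05847159] [np.float64(0.0005778947539641015), np.float64(0.0005778947539642114)] [ 0.5893311  -0.15432353  0.06      ] [ 0.5894299  -0.15251451  0.06      ]
w2 [ 0.57382373 -0.19613238  0.05930209] [np.float64(0.00028034182559140506), np.float64(0.000280341825591394)] [ 0.57396746 -0.19620419  0.06      ] [ 0.5739961  -0.19533945  0.06      ]
w3 [ 0.55851693 -0.23913589  0.05864233] [np.float64(0.00024456382346726323), np.float64(0.0002445638234673495)] [ 0.55860202 -0.23899122  0.06      ] [ 0.5590736  -0.23775045  0.06      ]
dot [ 0.59575549 -0.13478404  0.06059593] [np.float64(0.0005687422843998851), np.float64(0.0005687422843999933)] [ 0.59624316 -0.13524088  0.06      ] [ 0.59511031 -0.13476221  0.06      ]
bot [7.28278905e-01 2.38163140e-04 5.00000000e-02]
beak [ 0.75307016 -0.21120297  0.05      ]
jar [0.76884909 0.22564838 0.05      ]
[array([ 0.627, -0.137,  0.06 ]), array([ 0.578, -0.277,  0.06 ]), array([ 0.521, -0.257,  0.06 ]), array([ 0.569, -0.114,  0.06 ])]
[ 0.29766998 -0.44022722  0.38427226]
```

move_arm([
  {"x": 0.047,"y": -0.037,"hand": 0.7},
  {"x": 0.093,"y": -0.075,"hand": 0.7},
  {"x": 0.14,"y": -0.112,"hand": 0.7},
  {"x": 0.186,"y": -0.149,"hand": 0.7},
  {"x": 0.232,"y": -0.187,"hand": 0.7},
  {"x": 0.279,"y": -0.224,"hand": 0.7},
  {"x": 0.325,"y": -0.262,"hand": 0.7},
  {"x": 0.372,"y": -0.299,"hand": 0.7},
])

```text
schema error: expected keys x, y, z, wx, wy, wz, hand
```

move_arm([
  {"x": 0.046,"y": -0.037},
  {"x": 0.093,"y": -0.075},
  {"x": 0.139,"y": -0.112},
  {"x": 0.139,"y": -0.112},
  {"x": 0.139,"y": -0.112},
  {"x": 0.139,"y": -0.112},
])

```text
schema error: expected keys x, y, z, wx, wy, wz, hand
```

Run:
```python
from h import *
o=monitor.observe();print(o["time"],o["tool_pos"],o["tool_rot"],o["contact_force"])
p=viewer.camera_params("wrist");a=viewer.read_camera("wrist")
np.save("p1.npy",p,allow_pickle=True)
cv2.imwrite("pics/w1.png",a[:,:,::-1])
u,v=map(int,proj(p,np.array([.51,.117,.144])));print(u,v)
x0,y0=u-75,v-55;print(x0,y0)
cv2.imwrite("pics/w1c.png",cv2.resize(a[y0:y0+110,x0:x0+150,::-1],None,fx=5,fy=5,interpolation=cv2.INTER_CUBIC))
```

```text
0.1 [ 0.22534571 -0.47379658  0.22612554] [-3.14026106e+00 -2.02594682e-04  4.43796183e-01] [-0.03962656  0.1573315  -0.24978144]
3093 3493
3018 3438Traceback (most recent call last):
  File "<stdin>", line 8, in <module>
cv2.error: OpenCV(4.12.0) /io/opencv/modules/imgproc/src/resize.cpp:4208: error: (-215:Assertion failed) !ssize.empty() in function 'resize'
```

All seven keys are required.

move_arm([
  {"x": 0.047,"y": -0.037,"z": 0,"wx": 0,"wy": 0,"wz": 0,"hand": 0.7},
  {"x": 0.093,"y": -0.075,"z": 0,"wx": 0,"wy": 0,"wz": 0,"hand": 0.7},
  {"x": 0.14,"y": -0.112,"z": 0,"wx": 0,"wy": 0,"wz": 0,"hand": 0.7},
  {"x": 0.186,"y": -0.149,"z": 0,"wx": 0,"wy": 0,"wz": 0,"hand": 0.7},
  {"x": 0.232,"y": -0.187,"z": 0,"wx": 0,"wy": 0,"wz": 0,"hand": 0.7},
  {"x": 0.279,"y": -0.224,"z": 0,"wx": 0,"wy": 0,"wz": 0,"hand": 0.7},
  {"x": 0.325,"y": -0.262,"z": 0,"wx": 0,"wy": 0,"wz": 0,"hand": 0.7},
  {"x": 0.372,"y": -0.299,"z": 0,"wx": 0,"wy": 0,"wz": 0,"hand": 0.7},
])

```text
time: 1.15
tool_pos: [0.4335, -0.0425, 0.2268]
tool_rot: [3.141, -0.0, 0.444]
contact_force: [0.8, -0.8, -0.3]
opening: 0.0641
```

move_arm([
  {"x": 0.046,"y": -0.037,"z": 0,"wx": 0,"wy": 0,"wz": 0,"hand": 0.7},
  {"x": 0.093,"y": -0.075,"z": 0,"wx": 0,"wy": 0,"wz": 0,"hand": 0.7},
  {"x": 0.139,"y": -0.112,"z": 0,"wx": 0,"wy": 0,"wz": 0,"hand": 0.7},
  {"x": 0.139,"y": -0.112,"z": 0,"wx": 0,"wy": 0,"wz": 0,"hand": 0.7},
  {"x": 0.139,"y": -0.112,"z": 0,"wx": 0,"wy": 0,"wz": 0,"hand": 0.7},
  {"x": 0.139,"y": -0.112,"z": 0,"wx": 0,"wy": 0,"wz": 0,"hand": 0.7},
])

```text
time: 1.9
tool_pos: [0.5101, 0.1153, 0.2267]
tool_rot: [3.141, 0.001, 0.442]
contact_force: [0.0, -0.9, 0.5]
opening: 0.0642
```

Run:
```python
from h import *
o=monitor.observe();print(o["time"],o["tool_pos"],o["tool_rot"],o["contact_force"])
p=viewer.camera_params("wrist");a=viewer.read_camera("wrist")
np.save("p1.npy",p,allow_pickle=True)
cv2.imwrite("pics/w1.png",a[:,:,::-1])
u,v=map(int,proj(p,np.array([.51,.117,.144])));print(u,v)
x0,y0=u-75,v-55;print(x0,y0)
cv2.imwrite("pics/w1c.png",cv2.resize(a[y0:y0+110,x0:x0+150,::-1],None,fx=5,fy=5,interpolation=cv2.INTER_CUBIC))
```

```text
1.9 [0.51008858 0.11530005 0.22669813] [3.14142944e+00 5.07032607e-04 4.42283790e-01] [ 0.02654629 -0.8868161   0.45904479]
283 217
208 162
```

View pics/w1c.png

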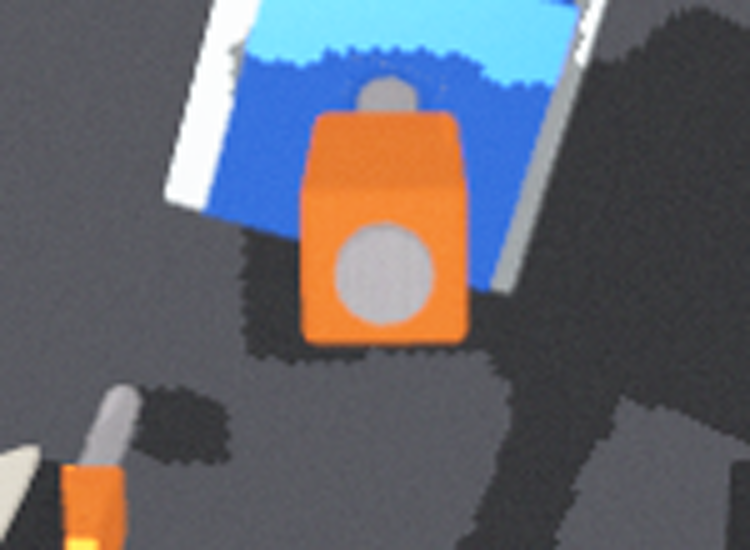

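Run:
```python
from h import *
p=np.load("p1.npy",allow_pickle=True).item()
S=viewer.camera_params("scene");T=viewer.camera_params("top")
f=lambda x0,y0,m,n:(x0+(m+.5)/4-.5,y0+(n+.5)/4-.5)
w=(p,208+384.5/5-.5,162+274.5/5-.5)
X=onz(*w,.144);print(X,tri([w,(S,*f(335,220,173,50)),(T,*f(160,235,121,142))]))
o=monitor.observe();c=.4423;d=X[:2]-o["tool_pos"][:2]
print("tool dx,dy",d@[np.cos(c),np.sin(c)],d@[np.sin(c),-np.cos(c)])
l,r=[onz(p,208+(a+.5)/5-.5,162+(b+.5)/5-.5,.14) for a,b in((302,343),(467,343))]
print("yaw",np.degrees(np.arctan2(*(r-l)[1::-1]))+90, np.linalg.norm(r-l))
```

```text
[0.51097674 0.11704396 0.144     ] (array([0.51060656, 0.11683054, 0.14521152]), [np.float64(0.0007801265878674787), np.float64(0.0006778481922244679), np.float64(0.000457647879333288)])
tool dx,dy 0.0014734942870138004 -0.0013034538553369306
yaw 25.259371440522415 0.02396477110381845
```

move_arm([
  {"x": 0.0015,"y": -0.0013,"z": 0.05,"wx": 0,"wy": 0,"wz": 0,"hand": 0.7},
  {"x": 0.0015,"y": -0.0013,"z": 0.09,"wx": 0,"wy": 0,"wz": 0,"hand": 0.7},
  {"x": 0.0015,"y": -0.0013,"z": 0.12,"wx": 0,"wy": 0,"wz": 0,"hand": 0.7},
  {"x": 0.0015,"y": -0.0013,"z": 0.131,"wx": 0,"wy": 0,"wz": 0,"hand": 0.7},
  {"x": 0.0015,"y": -0.0013,"z": 0.131,"wx": 0,"wy": 0,"wz": 0,"hand": 0.7},
  {"x": 0.0015,"y": -0.0013,"z": 0.131,"wx": 0,"wy": 0,"wz": 0,"hand": 0.2},
  {"x": 0.0015,"y": -0.0013,"z": 0.131,"wx": 0,"wy": 0,"wz": 0,"hand": 0.1},
  {"x": 0.0015,"y": -0.0013,"z": 0.131,"wx": 0,"wy": 0,"wz": 0,"hand": 0.1},
], grip_force=15)

```text
time: 2.95
tool_pos: [0.5116, 0.1183, 0.0964]
tool_rot: [3.141, -0.001, 0.444]
contact_force: [0.0, 0.0, -0.7]
opening: 0.0387
```

move_arm([
  {"x": 0,"y": 0,"z": 0,"wx": 0,"wy": 0,"wz": 0,"hand": 0.1},
  {"x": 0,"y": 0,"z": 0,"wx": 0,"wy": 0,"wz": 0,"hand": 0.1},
])

```text
time: 3.2
tool_pos: [0.5114, 0.1183, 0.0958]
tool_rot: [3.141, -0.0, 0.444]
contact_force: [-0.2, 1.0, 0.3]
opening: 0.0237
```

move_arm([
  {"x": 0,"y": 0,"z": -0.005,"wx": 0,"wy": 0,"wz": 0,"hand": 0.1},
  {"x": 0,"y": 0,"z": -0.015,"wx": 0,"wy": 0,"wz": 0,"hand": 0.1},
  {"x": 0,"y": 0,"z": -0.03,"wx": 0,"wy": 0,"wz": 0,"hand": 0.1},
  {"x": 0,"y": 0,"z": -0.05,"wx": 0,"wy": 0,"wz": 0,"hand": 0.1},
  {"x": 0,"y": 0,"z": -0.075,"wx": 0,"wy": 0,"wz": 0,"hand": 0.1},
  {"x": 0,"y": 0,"z": -0.085,"wx": 0,"wy": 0,"wz": 0,"hand": 0.1},
  {"x": 0,"y": 0,"z": -0.085,"wx": 0,"wy": 0,"wz": 0,"hand": 0.1},
])

```text
time: 4.08
tool_pos: [0.5115, 0.1183, 0.1815]
tool_rot: [3.141, -0.001, 0.444]
contact_force: [0.4, 0.0, -1.5]
opening: 0.024
```

Run:
```python
from h import *
o=monitor.observe();print(o);c=o["tool_rot"][2]
d=np.array([.5892,-.1540])-o["tool_pos"][:2]
print("tool dx,dy",d@[np.cos(c),np.sin(c)],d@[np.sin(c),-np.cos(c)])
```

```text
{'time': 4.075, 'qpos': array([ 8.12693314e-02,  3.82178983e-01,  1.59583227e+00, -5.42951981e-05,
        1.16197200e+00,  1.20828670e+00]), 'qvel': array([-0.00157438,  0.02347818,  0.02861843,  0.00137994, -0.01257041,
       -0.00022801]), 'joint_efforts': array([ 3.36150883e-02, -4.58973098e+01, -2.44523585e+01,  6.01419574e-02,
        6.69571292e-02, -4.15750344e-05]), 'tool_pos': array([0.51152309, 0.1183    , 0.18145971]), 'tool_rot': array([ 3.14097531e+00, -1.48711918e-03,  4.43800957e-01]), 'contact_force': array([ 0.39530981,  0.02964027, -1.54134567]), 'torque': array([ 3.37244488e-02, -8.13486581e-06, -4.83488430e-03]), 'opening': 0.02403598770036346}
tool dx,dy -0.04676684338832235 0.27927379937730956
```

move_arm([
  {"x": -0.007,"y": 0.04,"z": 0,"wx": 0,"wy": 0,"wz": 0,"hand": 0.1},
  {"x": -0.016,"y": 0.095,"z": 0,"wx": 0,"wy": 0,"wz": 0,"hand": 0.1},
  {"x": -0.026,"y": 0.155,"z": 0,"wx": 0,"wy": 0,"wz": 0,"hand": 0.1},
  {"x": -0.036,"y": 0.215,"z": 0,"wx": 0,"wy": 0,"wz": 0,"hand": 0.1},
  {"x": -0.044,"y": 0.26,"z": 0,"wx": 0,"wy": 0,"wz": 0,"hand": 0.1},
  {"x": -0.0468,"y": 0.2793,"z": 0,"wx": 0,"wy": 0,"wz": 0,"hand": 0.1},
  {"x": -0.0468,"y": 0.2793,"z": 0,"wx": 0,"wy": 0,"wz": 0,"hand": 0.1},
  {"x": -0.0468,"y": 0.2793,"z": 0,"wx": 0,"wy": 0,"wz": 0,"hand": 0.1},
])

```text
time: 5.08
tool_pos: [0.5885, -0.1524, 0.1803]
tool_rot: [-3.14, 0.001, 0.445]
contact_force: [0.3, 0.2, -0.8]
opening: 0.0245
```

move_arm([
  {"x": 0,"y": 0,"z": 0.01,"wx": 0,"wy": 0,"wz": 0,"hand": 0.1},
  {"x": 0,"y": 0,"z": 0.018,"wx": 0,"wy": 0,"wz": 0,"hand": 0.1},
  {"x": 0,"y": 0,"z": 0.018,"wx": 0,"wy": 0,"wz": 0,"hand": 0.1},
  {"x": 0,"y": 0,"z": 0.018,"wx": 0,"wy": 0,"wz": 0,"hand": 0.1},
])

```text
time: 5.58
tool_pos: [0.589, -0.1539, 0.1628]
tool_rot: [3.141, -0.0, 0.444]
contact_force: [0.1, 0.6, -0.6]
opening: 0.0238
```

Run:
```python
from h import *
o=monitor.observe();print(o["time"],o["tool_pos"],o["tool_rot"],o["contact_force"])
p=viewer.camera_params("wrist");a=viewer.read_camera("wrist")
T=viewer.camera_params("top");b=viewer.read_camera("top")
S=viewer.camera_params("scene");s=viewer.read_camera("scene")
np.save("p2.npy",p,allow_pickle=True)
W=np.array([.5892,-.154,.06]);g=lambda i,u,v,f:cv2.resize(i[v:v+300//f,u:u+400//f,::-1],None,fx=f,fy=f,interpolation=cv2.INTER_CUBIC)
L=[]
for q,i,f in((p,a,3),(T,b,5),(S,s,5)):
    u,v=map(int,proj(q,W+[0,0,.015 if f==5 else 0])); u-=200//f; v-=(150//f if f==5 else 50); print(u,v,f); L.append(cv2.resize(g(i,u,v,f),(400,300)) if f==5 else g(i,u,v,f)); 
cv2.imwrite("pics/w2.png",np.vstack([np.hstack([cv2.resize(L[0],(400,300)),L[1]]),np.hstack([L[2],0*L[2]])]))
```

```text
5.575 [ 0.58901254 -0.1539234   0.16278766] [ 3.14144271e+00 -8.65832667e-05  4.44059967e-01] [ 0.13053014  0.57462165 -0.62409226]
220 160 3
300 194 5
215 162 5
```

View pics/w2.png

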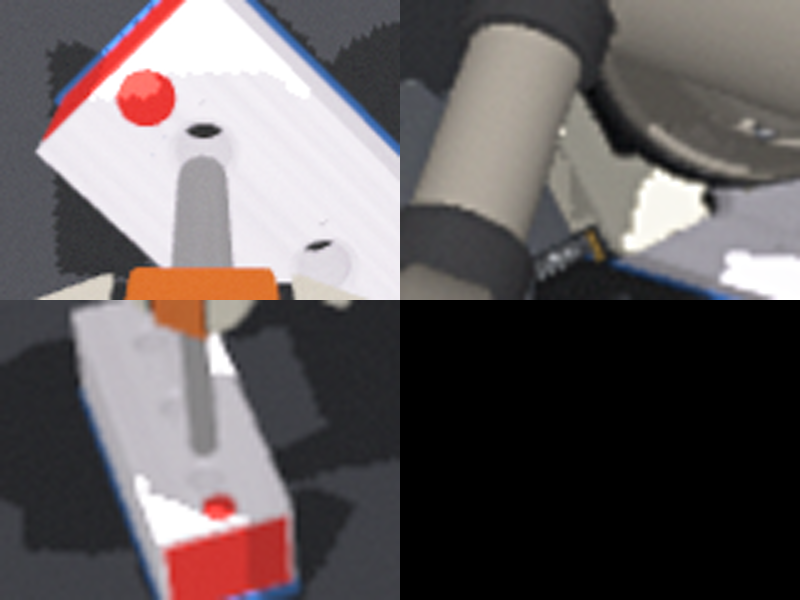

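Run:
```python
from h import *
p=np.load("p2.npy",allow_pickle=True).item();S=viewer.camera_params("scene")
f=lambda x0,y0,m,n,k:(x0+(m+.5)/k-.5,y0+(n+.5)/k-.5)
tz=.1628-.086
print("tip w",onz(p,*f(220,160,203,178,3),tz),"s",onz(S,*f(215,162,203,146,5),tz), tri([(p,*f(220,160,203,178,3)),(S,*f(215,162,203,146,5))]))
print("well1 w",onz(p,*f(220,160,206,149,3),.06),"well2",onz(p,*f(220,160,322,262,3),.06))
# draw predicted circles to check
a=cv2.imread("pics/w2.png")[:300,:400];a=cv2.resize(a,None,fx=2,fy=2,interpolation=cv2.INTER_CUBIC)
def circ(c,z,r,col):
    P=[proj(p,np.array([c[0]+r*np.cos(t),c[1]+r*np.sin(t),z])) for t in np.linspace(0,6.3,60)]
    P=np.array([[((u-220+.5)*6-.5),((v-160+.5)*6-.5)] for u,v in P]);cv2.polylines(a,[P.round().astype(int)],True,col,1)
for c in((.5892,-.154),(.5739,-.196)): circ(c,.06,.00925,(0,160,0))
circ((.5890,-.1539),tz,.006,(255,0,0))
cv2.imwrite("pics/w3.png",a)
```

```text
tip w [ 0.58808794 -0.15531552  0.0768    ] s [ 0.58767876 -0.15566747  0.0768    ] (array([ 0.58814077, -0.15518773,  0.07744386]), [np.float64(0.00014012657793006244), np.float64(0.00014012657792984723)])
well1 w [ 0.590368   -0.15510623  0.06      ] well2 [ 0.57544376 -0.19588226  0.06      ]
```

View pics/w3.png

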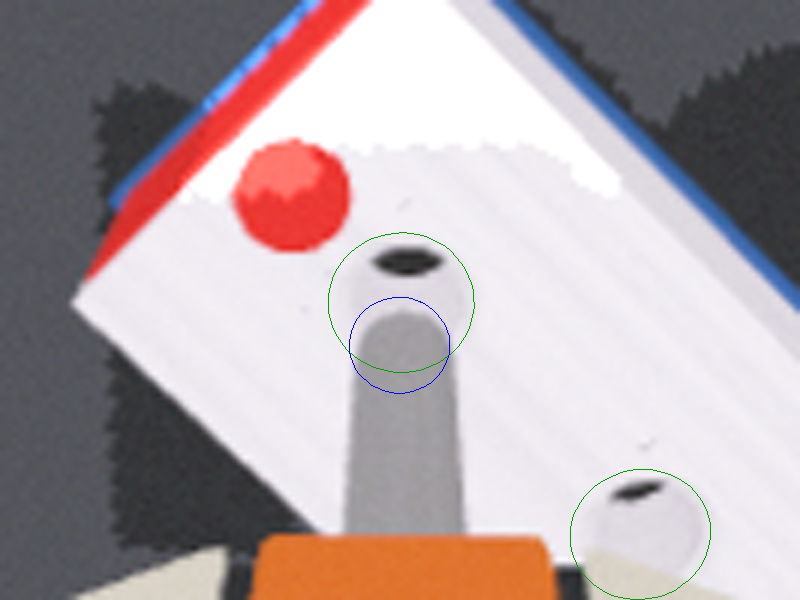

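move_arm([
  {"x": 0.0019,"y": 0.0007,"z": 0.005,"wx": 0,"wy": 0,"wz": 0,"hand": 0.1},
  {"x": 0.0019,"y": 0.0007,"z": 0.012,"wx": 0,"wy": 0,"wz": 0,"hand": 0.1},
  {"x": 0.0019,"y": 0.0007,"z": 0.014,"wx": 0,"wy": 0,"wz": 0,"hand": 0.1},
  {"x": 0.0019,"y": 0.0007,"z": 0.015,"wx": 0,"wy": 0,"wz": 0,"hand": 0.1},
  {"x": 0.0019,"y": 0.0007,"z": 0.016,"wx": 0,"wy": 0,"wz": 0,"hand": 0.1},
  {"x": 0.0019,"y": 0.0007,"z": 0.016,"wx": 0,"wy": 0,"wz": 0,"hand": 0.1},
])

```text
time: 6.48
tool_pos: [0.591, -0.1539, 0.1468]
tool_rot: [3.141, -0.0, 0.444]
contact_force: [0.5, 0.1, -1.0]
opening: 0.0238
```

move_arm([
  {"x": 0,"y": 0,"z": 0.001,"wx": 0,"wy": 0,"wz": 0,"hand": 0.1},
  {"x": 0,"y": 0,"z": 0.002,"wx": 0,"wy": 0,"wz": 0,"hand": 0.1},
  {"x": 0,"y": 0,"z": 0.003,"wx": 0,"wy": 0,"wz": 0,"hand": 0.1},
  {"x": 0,"y": 0,"z": 0.003,"wx": 0,"wy": 0,"wz": 0,"hand": 0.1},
])

```text
time: 6.98
tool_pos: [0.5909, -0.1539, 0.1436]
tool_rot: [-3.142, 0.0, 0.444]
contact_force: [-0.5, 0.2, -2.2]
opening: 0.0244
```

Run:
```python
from h import *
o=monitor.observe();print(o["time"],o["tool_pos"],o["tool_rot"],o["contact_force"],o["torque"])
```

```text
6.975 [ 0.59086998 -0.15387863  0.14358446] [-3.14150193e+00  1.83545765e-04  4.43777942e-01] [-0.51495877  0.23647722 -2.18591147] [-0.00233922 -0.0027411   0.02199147]
```

move_arm([
  {"x": 0,"y": 0,"z": 0.001,"wx": 0,"wy": 0,"wz": 0,"hand": 0.1},
  {"x": 0,"y": 0,"z": 0.002,"wx": 0,"wy": 0,"wz": 0,"hand": 0.1},
  {"x": 0,"y": 0,"z": 0.003,"wx": 0,"wy": 0,"wz": 0,"hand": 0.1},
  {"x": 0,"y": 0,"z": 0.003,"wx": 0,"wy": 0,"wz": 0,"hand": 0.1},
])

```text
time: 7.48
tool_pos: [0.5909, -0.1539, 0.1406]
tool_rot: [-3.142, 0.0, 0.444]
contact_force: [-0.3, -0.2, -2.3]
opening: 0.0239
```

move_arm([
  {"x": 0,"y": 0,"z": 0.001,"wx": 0,"wy": 0,"wz": 0,"hand": 0.1},
  {"x": 0,"y": 0,"z": 0.002,"wx": 0,"wy": 0,"wz": 0,"hand": 0.1},
  {"x": 0,"y": 0,"z": 0.003,"wx": 0,"wy": 0,"wz": 0,"hand": 0.1},
  {"x": 0,"y": 0,"z": 0.003,"wx": 0,"wy": 0,"wz": 0,"hand": 0.1},
])

```text
time: 7.98
tool_pos: [0.5909, -0.1539, 0.1376]
tool_rot: [-3.142, 0.0, 0.444]
contact_force: [-0.3, 0.3, -2.4]
opening: 0.0238
```

Run:
```python
from h import *
o=monitor.observe();print(o["time"],o["tool_pos"],o["tool_rot"],o["contact_force"],o["torque"])
```

```text
7.975 [ 0.59088698 -0.15388007  0.13760783] [-3.14154848e+00  1.35469411e-04  4.43779150e-01] [-0.33580492  0.26615326 -2.40334737] [ 0.02469903 -0.00761904  0.00991865]
```

Inside the bore with no side force. I'll lower to about 25 mm quickly, then go slowly.

move_arm([
  {"x": 0,"y": 0,"z": 0.002,"wx": 0,"wy": 0,"wz": 0,"hand": 0.1},
  {"x": 0,"y": 0,"z": 0.005,"wx": 0,"wy": 0,"wz": 0,"hand": 0.1},
  {"x": 0,"y": 0,"z": 0.008,"wx": 0,"wy": 0,"wz": 0,"hand": 0.1},
  {"x": 0,"y": 0,"z": 0.011,"wx": 0,"wy": 0,"wz": 0,"hand": 0.1},
  {"x": 0,"y": 0,"z": 0.014,"wx": 0,"wy": 0,"wz": 0,"hand": 0.1},
  {"x": 0,"y": 0,"z": 0.016,"wx": 0,"wy": 0,"wz": 0,"hand": 0.1},
  {"x": 0,"y": 0,"z": 0.016,"wx": 0,"wy": 0,"wz": 0,"hand": 0.1},
])

```text
time: 8.85
tool_pos: [0.5909, -0.1539, 0.1216]
tool_rot: [-3.141, 0.0, 0.444]
contact_force: [-0.5, 1.0, -0.9]
opening: 0.0241
```

move_arm([
  {"x": 0,"y": 0,"z": 0.0007,"wx": 0,"wy": 0,"wz": 0,"hand": 0.1},
  {"x": 0,"y": 0,"z": 0.0014,"wx": 0,"wy": 0,"wz": 0,"hand": 0.1},
  {"x": 0,"y": 0,"z": 0.002,"wx": 0,"wy": 0,"wz": 0,"hand": 0.1},
  {"x": 0,"y": 0,"z": 0.002,"wx": 0,"wy": 0,"wz": 0,"hand": 0.1},
])

```text
time: 9.35
tool_pos: [0.5909, -0.1539, 0.1197]
tool_rot: [3.142, 0.0, 0.444]
contact_force: [0.4, 0.1, -1.4]
opening: 0.0237
```

move_arm([
  {"x": 0,"y": 0,"z": 0.0005,"wx": 0,"wy": 0,"wz": 0,"hand": 0.1},
  {"x": 0,"y": 0,"z": 0.001,"wx": 0,"wy": 0,"wz": 0,"hand": 0.1},
  {"x": 0,"y": 0,"z": 0.001,"wx": 0,"wy": 0,"wz": 0,"hand": 0.1},
])

```text
time: 9.72
tool_pos: [0.5909, -0.1539, 0.1186]
tool_rot: [-3.142, 0.0, 0.444]
contact_force: [0.2, -0.1, -2.0]
opening: 0.0237
```

move_arm([
  {"x": 0,"y": 0,"z": 0.0005,"wx": 0,"wy": 0,"wz": 0,"hand": 0.1},
  {"x": 0,"y": 0,"z": 0.001,"wx": 0,"wy": 0,"wz": 0,"hand": 0.1},
  {"x": 0,"y": 0,"z": 0.001,"wx": 0,"wy": 0,"wz": 0,"hand": 0.1},
])

```text
time: 10.1
tool_pos: [0.5909, -0.1539, 0.1177]
tool_rot: [3.142, 0.0, 0.444]
contact_force: [-0.8, 0.5, -1.2]
opening: 0.024
```

move_arm([
  {"x": 0,"y": 0,"z": 0.0005,"wx": 0,"wy": 0,"wz": 0,"hand": 0.1},
  {"x": 0,"y": 0,"z": 0.001,"wx": 0,"wy": 0,"wz": 0,"hand": 0.1},
  {"x": 0,"y": 0,"z": 0.001,"wx": 0,"wy": 0,"wz": 0,"hand": 0.1},
])

```text
time: 10.48
tool_pos: [0.5909, -0.1539, 0.1166]
tool_rot: [-3.142, 0.0, 0.444]
contact_force: [0.8, 0.3, -1.2]
opening: 0.0242
```

move_arm([
  {"x": 0,"y": 0,"z": 0.0006,"wx": 0,"wy": 0,"wz": 0,"hand": 0.1},
  {"x": 0,"y": 0,"z": 0.0012,"wx": 0,"wy": 0,"wz": 0,"hand": 0.1},
  {"x": 0,"y": 0,"z": 0.0012,"wx": 0,"wy": 0,"wz": 0,"hand": 0.1},
])

```text
time: 10.85
tool_pos: [0.5909, -0.1539, 0.1155]
tool_rot: [-3.142, 0.0, 0.444]
contact_force: [-0.7, 0.5, -2.6]
opening: 0.0241
```

move_arm([
  {"x": 0,"y": 0,"z": 0.0006,"wx": 0,"wy": 0,"wz": 0,"hand": 0.1},
  {"x": 0,"y": 0,"z": 0.0012,"wx": 0,"wy": 0,"wz": 0,"hand": 0.1},
  {"x": 0,"y": 0,"z": 0.0012,"wx": 0,"wy": 0,"wz": 0,"hand": 0.1},
])

```text
time: 11.22
tool_pos: [0.5909, -0.1539, 0.1142]
tool_rot: [-3.142, 0.0, 0.444]
contact_force: [-0.1, 0.4, -1.6]
opening: 0.0237
```

move_arm([
  {"x": 0,"y": 0,"z": 0.0006,"wx": 0,"wy": 0,"wz": 0,"hand": 0.1},
  {"x": 0,"y": 0,"z": 0.0012,"wx": 0,"wy": 0,"wz": 0,"hand": 0.1},
  {"x": 0,"y": 0,"z": 0.0012,"wx": 0,"wy": 0,"wz": 0,"hand": 0.1},
])

```text
time: 11.6
tool_pos: [0.5909, -0.1539, 0.1131]
tool_rot: [-3.142, 0.0, 0.444]
contact_force: [0.5, 0.1, -0.8]
opening: 0.0238
```

move_arm([
  {"x": 0,"y": 0,"z": 0.0006,"wx": 0,"wy": 0,"wz": 0,"hand": 0.1},
  {"x": 0,"y": 0,"z": 0.0012,"wx": 0,"wy": 0,"wz": 0,"hand": 0.1},
  {"x": 0,"y": 0,"z": 0.0012,"wx": 0,"wy": 0,"wz": 0,"hand": 0.1},
])

```text
time: 11.98
tool_pos: [0.5909, -0.1539, 0.1119]
tool_rot: [3.142, 0.0, 0.444]
contact_force: [0.6, 0.9, -2.7]
opening: 0.0239
```

move_arm([
  {"x": 0,"y": 0,"z": 0.0006,"wx": 0,"wy": 0,"wz": 0,"hand": 0.1},
  {"x": 0,"y": 0,"z": 0.0012,"wx": 0,"wy": 0,"wz": 0,"hand": 0.1},
  {"x": 0,"y": 0,"z": 0.0012,"wx": 0,"wy": 0,"wz": 0,"hand": 0.1},
])

```text
time: 12.35
tool_pos: [0.5909, -0.1539, 0.1106]
tool_rot: [-3.142, 0.0, 0.444]
contact_force: [-0.5, -0.4, -1.8]
opening: 0.0239
```

move_arm([
  {"x": 0,"y": 0,"z": 0.0006,"wx": 0,"wy": 0,"wz": 0,"hand": 0.1},
  {"x": 0,"y": 0,"z": 0.0012,"wx": 0,"wy": 0,"wz": 0,"hand": 0.1},
  {"x": 0,"y": 0,"z": 0.0012,"wx": 0,"wy": 0,"wz": 0,"hand": 0.1},
])

```text
time: 12.72
tool_pos: [0.5909, -0.1539, 0.1095]
tool_rot: [3.142, 0.0, 0.444]
contact_force: [-0.4, -0.2, -1.8]
opening: 0.0239
```

move_arm([
  {"x": 0,"y": 0,"z": 0.0006,"wx": 0,"wy": 0,"wz": 0,"hand": 0.1},
  {"x": 0,"y": 0,"z": 0.0012,"wx": 0,"wy": 0,"wz": 0,"hand": 0.1},
  {"x": 0,"y": 0,"z": 0.0012,"wx": 0,"wy": 0,"wz": 0,"hand": 0.1},
])

```text
time: 13.1
tool_pos: [0.591, -0.1539, 0.1084]
tool_rot: [3.141, -0.0, 0.444]
contact_force: [0.1, -0.6, -1.4]
opening: 0.0238
```

move_arm([
  {"x": 0,"y": 0,"z": 0.0006,"wx": 0,"wy": 0,"wz": 0,"hand": 0.1},
  {"x": 0,"y": 0,"z": 0.0012,"wx": 0,"wy": 0,"wz": 0,"hand": 0.1},
  {"x": 0,"y": 0,"z": 0.0012,"wx": 0,"wy": 0,"wz": 0,"hand": 0.1},
])

```text
time: 13.48
tool_pos: [0.591, -0.1539, 0.1076]
tool_rot: [3.141, -0.0, 0.444]
contact_force: [-1.7, 0.6, 4.2]
opening: 0.0241
```

Contact. I'll hold here for a moment.

move_arm([
  {"x": 0,"y": 0,"z": 0.0002,"wx": 0,"wy": 0,"wz": 0,"hand": 0.1},
  {"x": 0,"y": 0,"z": 0.0002,"wx": 0,"wy": 0,"wz": 0,"hand": 0.1},
  {"x": 0,"y": 0,"z": 0.0002,"wx": 0,"wy": 0,"wz": 0,"hand": 0.1},
  {"x": 0,"y": 0,"z": 0.0002,"wx": 0,"wy": 0,"wz": 0,"hand": 0.1},
  {"x": 0,"y": 0,"z": 0.0002,"wx": 0,"wy": 0,"wz": 0,"hand": 0.1},
])

```text
time: 14.1
tool_pos: [0.591, -0.1539, 0.1073]
tool_rot: [3.141, -0.0, 0.444]
contact_force: [-2.1, 1.1, 5.9]
opening: 0.0238
```

Run:
```python
from h import *
o=monitor.observe();print(o["time"],o["tool_pos"],o["tool_rot"],o["contact_force"],o["torque"])
c=o["tool_rot"][2]
for b in((.0152,.0424),):
    d=-np.array(b);print("tool dx,dy",d@[np.cos(c),np.sin(c)],d@[np.sin(c),-np.cos(c)])
```

```text
14.1 [ 0.59102733 -0.1538995   0.10734762] [ 3.14122202e+00 -2.82515501e-04  4.43799844e-01] [-2.07490102  1.12937209  5.90093853] [ 0.25107858  0.40030562 -0.00784917]
tool dx,dy -0.03193299498827921 0.03176607988214056
```

move_arm([
  {"x": 0,"y": 0,"z": -0.003,"wx": 0,"wy": 0,"wz": 0,"hand": 0.1},
  {"x": 0,"y": 0,"z": -0.015,"wx": 0,"wy": 0,"wz": 0,"hand": 0.1},
  {"x": 0,"y": 0,"z": -0.033,"wx": 0,"wy": 0,"wz": 0,"hand": 0.1},
  {"x": 0,"y": 0,"z": -0.046,"wx": 0,"wy": 0,"wz": 0,"hand": 0.1},
  {"x": 0,"y": 0,"z": -0.046,"wx": 0,"wy": 0,"wz": 0,"hand": 0.1},
  {"x": -0.016,"y": 0.016,"z": -0.046,"wx": 0,"wy": 0,"wz": 0,"hand": 0.1},
  {"x": -0.0322,"y": 0.0318,"z": -0.046,"wx": 0,"wy": 0,"wz": 0,"hand": 0.1},
  {"x": -0.0322,"y": 0.0318,"z": -0.046,"wx": 0,"wy": 0,"wz": 0,"hand": 0.1},
])

```text
time: 15.1
tool_pos: [0.5744, -0.199, 0.1524]
tool_rot: [-3.141, 0.001, 0.441]
contact_force: [-0.1, 0.3, -1.9]
opening: 0.024
```

move_arm([
  {"x": 0,"y": 0,"z": 0,"wx": 0,"wy": 0,"wz": 0,"hand": 0.1},
  {"x": 0,"y": 0,"z": 0.004,"wx": 0,"wy": 0,"wz": 0,"hand": 0.1},
  {"x": 0,"y": 0,"z": 0.006,"wx": 0,"wy": 0,"wz": 0,"hand": 0.1},
  {"x": 0,"y": 0,"z": 0.008,"wx": 0,"wy": 0,"wz": 0,"hand": 0.1},
  {"x": 0,"y": 0,"z": 0.0095,"wx": 0,"wy": 0,"wz": 0,"hand": 0.1},
  {"x": 0,"y": 0,"z": 0.0095,"wx": 0,"wy": 0,"wz": 0,"hand": 0.1},
])

```text
time: 15.85
tool_pos: [0.5755, -0.1963, 0.1433]
tool_rot: [-3.141, 0.0, 0.444]
contact_force: [0.0, -1.0, -2.0]
opening: 0.0242
```

Run:
```python
from h import *
o=monitor.observe();print(o["time"],o["tool_pos"],o["tool_rot"],o["contact_force"],o["torque"])
p=viewer.camera_params("wrist");a=viewer.read_camera("wrist");np.save("p4.npy",p,allow_pickle=True)
u,v=map(int,proj(p,np.array([.5745,-.1964,.06])));print(u,v)
cv2.imwrite("pics/w4.png",cv2.resize(a[v-60:v+60,u-80:u+80,::-1],None,fx=5,fy=5,interpolation=cv2.INTER_CUBIC))
```

```text
15.85 [ 0.57549316 -0.19632938  0.14327773] [-3.14149643e+00  1.66719015e-04  4.43929875e-01] [ 0.01071372 -0.98494639 -2.04447588] [-0.03842204  0.01258135 -0.01048144]
285 219
```

View pics/w4.png

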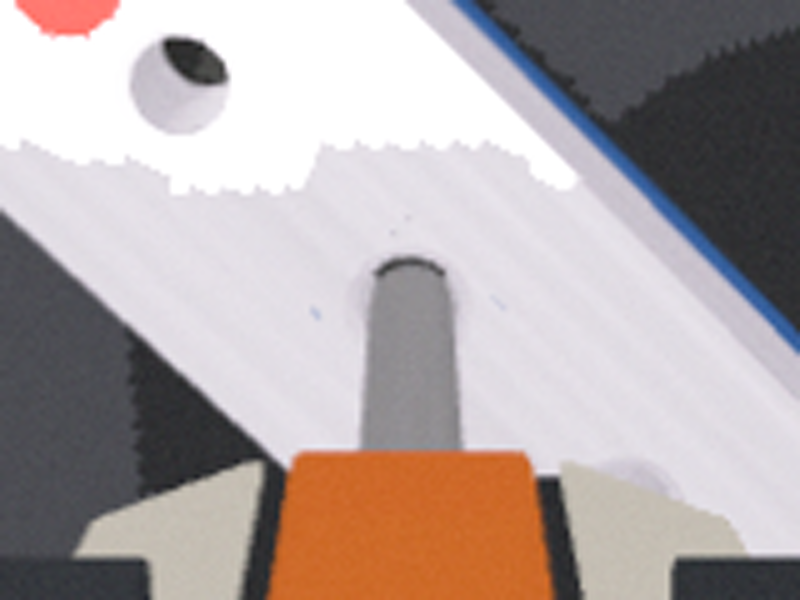

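The wrist picture shows the rod tip at (411,265) entering well 2, centred between the bore edges at 358 and 462. I'll go on down.

move_arm([
  {"x": 0,"y": 0,"z": 0.002,"wx": 0,"wy": 0,"wz": 0,"hand": 0.1},
  {"x": 0,"y": 0,"z": 0.004,"wx": 0,"wy": 0,"wz": 0,"hand": 0.1},
  {"x": 0,"y": 0,"z": 0.006,"wx": 0,"wy": 0,"wz": 0,"hand": 0.1},
  {"x": 0,"y": 0,"z": 0.006,"wx": 0,"wy": 0,"wz": 0,"hand": 0.1},
])

```text
time: 16.4
tool_pos: [0.5754, -0.1964, 0.1372]
tool_rot: [-3.141, 0.0, 0.444]
contact_force: [-0.8, -0.0, -1.6]
opening: 0.0241
```

move_arm([
  {"x": 0,"y": 0,"z": 0.003,"wx": 0,"wy": 0,"wz": 0,"hand": 0.1},
  {"x": 0,"y": 0,"z": 0.006,"wx": 0,"wy": 0,"wz": 0,"hand": 0.1},
  {"x": 0,"y": 0,"z": 0.009,"wx": 0,"wy": 0,"wz": 0,"hand": 0.1},
  {"x": 0,"y": 0,"z": 0.012,"wx": 0,"wy": 0,"wz": 0,"hand": 0.1},
  {"x": 0,"y": 0,"z": 0.015,"wx": 0,"wy": 0,"wz": 0,"hand": 0.1},
  {"x": 0,"y": 0,"z": 0.0175,"wx": 0,"wy": 0,"wz": 0,"hand": 0.1},
  {"x": 0,"y": 0,"z": 0.0175,"wx": 0,"wy": 0,"wz": 0,"hand": 0.1},
])

```text
time: 17.27
tool_pos: [0.5754, -0.1964, 0.1197]
tool_rot: [-3.141, 0.0, 0.444]
contact_force: [-0.6, -0.3, -1.4]
opening: 0.0239
```

move_arm([
  {"x": 0,"y": 0,"z": 0.0006,"wx": 0,"wy": 0,"wz": 0,"hand": 0.1},
  {"x": 0,"y": 0,"z": 0.0012,"wx": 0,"wy": 0,"wz": 0,"hand": 0.1},
  {"x": 0,"y": 0,"z": 0.0012,"wx": 0,"wy": 0,"wz": 0,"hand": 0.1},
])

```text
time: 17.65
tool_pos: [0.5755, -0.1964, 0.1187]
tool_rot: [3.142, -0.0, 0.444]
contact_force: [-0.3, 0.2, -1.6]
opening: 0.0235
```

move_arm([
  {"x": 0,"y": 0,"z": 0.0006,"wx": 0,"wy": 0,"wz": 0,"hand": 0.1},
  {"x": 0,"y": 0,"z": 0.0012,"wx": 0,"wy": 0,"wz": 0,"hand": 0.1},
  {"x": 0,"y": 0,"z": 0.0012,"wx": 0,"wy": 0,"wz": 0,"hand": 0.1},
])

```text
time: 18.02
tool_pos: [0.5755, -0.1964, 0.1175]
tool_rot: [3.142, 0.0, 0.444]
contact_force: [0.2, -0.2, -2.0]
opening: 0.0237
```

move_arm([
  {"x": 0,"y": 0,"z": 0.0006,"wx": 0,"wy": 0,"wz": 0,"hand": 0.1},
  {"x": 0,"y": 0,"z": 0.0012,"wx": 0,"wy": 0,"wz": 0,"hand": 0.1},
  {"x": 0,"y": 0,"z": 0.0012,"wx": 0,"wy": 0,"wz": 0,"hand": 0.1},
])

```text
time: 18.4
tool_pos: [0.5755, -0.1964, 0.1162]
tool_rot: [-3.142, 0.0, 0.444]
contact_force: [0.3, -0.1, -1.2]
opening: 0.024
```

move_arm([
  {"x": 0,"y": 0,"z": 0.0006,"wx": 0,"wy": 0,"wz": 0,"hand": 0.1},
  {"x": 0,"y": 0,"z": 0.0012,"wx": 0,"wy": 0,"wz": 0,"hand": 0.1},
  {"x": 0,"y": 0,"z": 0.0012,"wx": 0,"wy": 0,"wz": 0,"hand": 0.1},
])

```text
time: 18.77
tool_pos: [0.5756, -0.1965, 0.1154]
tool_rot: [3.141, -0.0, 0.444]
contact_force: [-0.5, 0.5, 0.4]
opening: 0.0241
```

move_arm([
  {"x": 0,"y": 0,"z": 0.0006,"wx": 0,"wy": 0,"wz": 0,"hand": 0.1},
  {"x": 0,"y": 0,"z": 0.0012,"wx": 0,"wy": 0,"wz": 0,"hand": 0.1},
  {"x": 0,"y": 0,"z": 0.0012,"wx": 0,"wy": 0,"wz": 0,"hand": 0.1},
])

```text
time: 19.15
tool_pos: [0.5756, -0.1965, 0.1145]
tool_rot: [3.141, -0.0, 0.444]
contact_force: [-1.3, 1.6, 4.7]
opening: 0.024
```

Well 2 touches at about z 0.1156, which is shallower. I'll hold, then lift and move to well 3.

move_arm([
  {"x": 0,"y": 0,"z": 0.0002,"wx": 0,"wy": 0,"wz": 0,"hand": 0.1},
  {"x": 0,"y": 0,"z": 0.0002,"wx": 0,"wy": 0,"wz": 0,"hand": 0.1},
  {"x": 0,"y": 0,"z": 0.0002,"wx": 0,"wy": 0,"wz": 0,"hand": 0.1},
  {"x": 0,"y": 0,"z": 0.0002,"wx": 0,"wy": 0,"wz": 0,"hand": 0.1},
  {"x": 0,"y": 0,"z": 0.0002,"wx": 0,"wy": 0,"wz": 0,"hand": 0.1},
])

```text
time: 19.77
tool_pos: [0.5756, -0.1965, 0.1144]
tool_rot: [3.141, -0.0, 0.444]
contact_force: [-1.8, 1.2, 6.4]
opening: 0.0239
```

move_arm([
  {"x": 0,"y": 0,"z": -0.003,"wx": 0,"wy": 0,"wz": 0,"hand": 0.1},
  {"x": 0,"y": 0,"z": -0.015,"wx": 0,"wy": 0,"wz": 0,"hand": 0.1},
  {"x": 0,"y": 0,"z": -0.03,"wx": 0,"wy": 0,"wz": 0,"hand": 0.1},
  {"x": 0,"y": 0,"z": -0.039,"wx": 0,"wy": 0,"wz": 0,"hand": 0.1},
  {"x": 0,"y": 0,"z": -0.039,"wx": 0,"wy": 0,"wz": 0,"hand": 0.1},
  {"x": -0.016,"y": 0.016,"z": -0.039,"wx": 0,"wy": 0,"wz": 0,"hand": 0.1},
  {"x": -0.0319,"y": 0.0318,"z": -0.039,"wx": 0,"wy": 0,"wz": 0,"hand": 0.1},
  {"x": -0.0319,"y": 0.0318,"z": -0.039,"wx": 0,"wy": 0,"wz": 0,"hand": 0.1},
])

```text
time: 20.78
tool_pos: [0.5593, -0.2414, 0.1523]
tool_rot: [-3.141, 0.001, 0.441]
contact_force: [-0.6, 1.1, -1.6]
opening: 0.0238
```

move_arm([
  {"x": 0,"y": 0,"z": 0,"wx": 0,"wy": 0,"wz": 0,"hand": 0.1},
  {"x": 0,"y": 0,"z": 0.004,"wx": 0,"wy": 0,"wz": 0,"hand": 0.1},
  {"x": 0,"y": 0,"z": 0.006,"wx": 0,"wy": 0,"wz": 0,"hand": 0.1},
  {"x": 0,"y": 0,"z": 0.008,"wx": 0,"wy": 0,"wz": 0,"hand": 0.1},
  {"x": 0,"y": 0,"z": 0.0095,"wx": 0,"wy": 0,"wz": 0,"hand": 0.1},
  {"x": 0,"y": 0,"z": 0.0095,"wx": 0,"wy": 0,"wz": 0,"hand": 0.1},
])

```text
time: 21.52
tool_pos: [0.5603, -0.2388, 0.1431]
tool_rot: [-3.141, 0.0, 0.444]
contact_force: [-0.3, 0.5, -1.6]
opening: 0.0239
```

Run:
```python
from h import *
o=monitor.observe();print(o["time"],o["tool_pos"],o["tool_rot"],o["contact_force"],o["torque"])
p=viewer.camera_params("wrist");a=viewer.read_camera("wrist")
u,v=map(int,proj(p,np.array([.5592,-.2388,.06])));print(u,v)
cv2.imwrite("pics/w5.png",cv2.resize(a[v-60:v+60,u-80:u+80,::-1],None,fx=5,fy=5,interpolation=cv2.INTER_CUBIC))
```

```text
21.525 [ 0.56034225 -0.2387507   0.14309636] [-3.14147883e+00  1.34574519e-04  4.43940779e-01] [-0.28528876  0.51425492 -1.58534592] [0.03277622 0.05814648 0.02903901]
285 219
```

View pics/w5.png

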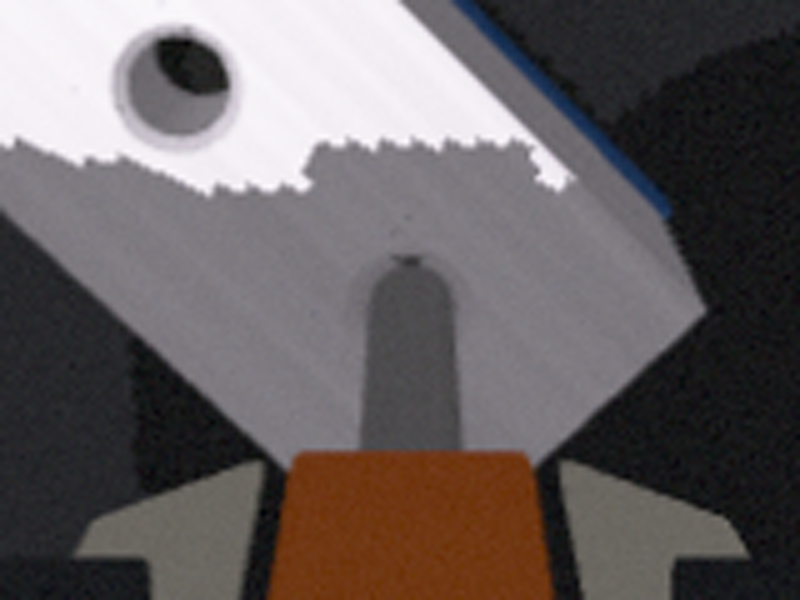

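The tip at (410,262) is in the mouth of well 3, about 0.5 mm towards tool +x. I'll correct that while lowering.

move_arm([
  {"x": -0.0005,"y": 0,"z": 0.002,"wx": 0,"wy": 0,"wz": 0,"hand": 0.1},
  {"x": -0.0005,"y": 0,"z": 0.004,"wx": 0,"wy": 0,"wz": 0,"hand": 0.1},
  {"x": -0.0005,"y": 0,"z": 0.006,"wx": 0,"wy": 0,"wz": 0,"hand": 0.1},
  {"x": -0.0005,"y": 0,"z": 0.006,"wx": 0,"wy": 0,"wz": 0,"hand": 0.1},
])

```text
time: 22.08
tool_pos: [0.5598, -0.239, 0.137]
tool_rot: [-3.141, 0.0, 0.444]
contact_force: [-0.6, 0.4, -1.8]
opening: 0.024
```

move_arm([
  {"x": 0,"y": 0,"z": 0.003,"wx": 0,"wy": 0,"wz": 0,"hand": 0.1},
  {"x": 0,"y": 0,"z": 0.006,"wx": 0,"wy": 0,"wz": 0,"hand": 0.1},
  {"x": 0,"y": 0,"z": 0.009,"wx": 0,"wy": 0,"wz": 0,"hand": 0.1},
  {"x": 0,"y": 0,"z": 0.012,"wx": 0,"wy": 0,"wz": 0,"hand": 0.1},
  {"x": 0,"y": 0,"z": 0.015,"wx": 0,"wy": 0,"wz": 0,"hand": 0.1},
  {"x": 0,"y": 0,"z": 0.0175,"wx": 0,"wy": 0,"wz": 0,"hand": 0.1},
  {"x": 0,"y": 0,"z": 0.0175,"wx": 0,"wy": 0,"wz": 0,"hand": 0.1},
])

```text
time: 22.95
tool_pos: [0.5598, -0.239, 0.1195]
tool_rot: [-3.141, 0.0, 0.444]
contact_force: [0.5, 0.1, -0.9]
opening: 0.0241
```

move_arm([
  {"x": 0,"y": 0,"z": 0.0006,"wx": 0,"wy": 0,"wz": 0,"hand": 0.1},
  {"x": 0,"y": 0,"z": 0.0012,"wx": 0,"wy": 0,"wz": 0,"hand": 0.1},
  {"x": 0,"y": 0,"z": 0.0012,"wx": 0,"wy": 0,"wz": 0,"hand": 0.1},
])

```text
time: 23.32
tool_pos: [0.5599, -0.2391, 0.1185]
tool_rot: [3.141, 0.0, 0.444]
contact_force: [-0.2, 0.9, -2.4]
opening: 0.0239
```

move_arm([
  {"x": 0,"y": 0,"z": 0.0005,"wx": 0,"wy": 0,"wz": 0,"hand": 0.1},
  {"x": 0,"y": 0,"z": 0.001,"wx": 0,"wy": 0,"wz": 0,"hand": 0.1},
  {"x": 0,"y": 0,"z": 0.0015,"wx": 0,"wy": 0,"wz": 0,"hand": 0.1},
])

```text
time: 23.7
tool_pos: [0.5599, -0.2391, 0.117]
tool_rot: [3.141, -0.0, 0.444]
contact_force: [-0.0, -0.2, -0.7]
opening: 0.0238
```

move_arm([
  {"x": 0,"y": 0,"z": 0.0005,"wx": 0,"wy": 0,"wz": 0,"hand": 0.1},
  {"x": 0,"y": 0,"z": 0.001,"wx": 0,"wy": 0,"wz": 0,"hand": 0.1},
  {"x": 0,"y": 0,"z": 0.001,"wx": 0,"wy": 0,"wz": 0,"hand": 0.1},
])

```text
time: 24.08
tool_pos: [0.5599, -0.2391, 0.116]
tool_rot: [3.142, 0.0, 0.444]
contact_force: [-0.2, 0.4, -1.5]
opening: 0.024
```

move_arm([
  {"x": 0,"y": 0,"z": 0.0005,"wx": 0,"wy": 0,"wz": 0,"hand": 0.1},
  {"x": 0,"y": 0,"z": 0.001,"wx": 0,"wy": 0,"wz": 0,"hand": 0.1},
  {"x": 0,"y": 0,"z": 0.0015,"wx": 0,"wy": 0,"wz": 0,"hand": 0.1},
])

```text
time: 24.45
tool_pos: [0.5599, -0.2391, 0.1145]
tool_rot: [3.141, 0.0, 0.444]
contact_force: [-0.3, -0.5, -2.0]
opening: 0.0236
```

move_arm([
  {"x": 0,"y": 0,"z": 0.0005,"wx": 0,"wy": 0,"wz": 0,"hand": 0.1},
  {"x": 0,"y": 0,"z": 0.001,"wx": 0,"wy": 0,"wz": 0,"hand": 0.1},
  {"x": 0,"y": 0,"z": 0.001,"wx": 0,"wy": 0,"wz": 0,"hand": 0.1},
])

```text
time: 24.82
tool_pos: [0.5599, -0.2391, 0.1135]
tool_rot: [-3.142, 0.0, 0.444]
contact_force: [-0.4, 0.5, -1.5]
opening: 0.0238
```

move_arm([
  {"x": 0,"y": 0,"z": 0.0005,"wx": 0,"wy": 0,"wz": 0,"hand": 0.1},
  {"x": 0,"y": 0,"z": 0.001,"wx": 0,"wy": 0,"wz": 0,"hand": 0.1},
  {"x": 0,"y": 0,"z": 0.0015,"wx": 0,"wy": 0,"wz": 0,"hand": 0.1},
])

```text
time: 25.2
tool_pos: [0.5599, -0.2391, 0.112]
tool_rot: [3.141, -0.0, 0.444]
contact_force: [-0.1, 0.6, -2.0]
opening: 0.0239
```

move_arm([
  {"x": 0,"y": 0,"z": 0.0005,"wx": 0,"wy": 0,"wz": 0,"hand": 0.1},
  {"x": 0,"y": 0,"z": 0.001,"wx": 0,"wy": 0,"wz": 0,"hand": 0.1},
  {"x": 0,"y": 0,"z": 0.001,"wx": 0,"wy": 0,"wz": 0,"hand": 0.1},
])

```text
time: 25.58
tool_pos: [0.5599, -0.2391, 0.111]
tool_rot: [3.142, 0.0, 0.444]
contact_force: [1.0, 0.4, -1.0]
opening: 0.0233
```

move_arm([
  {"x": 0,"y": 0,"z": 0.0005,"wx": 0,"wy": 0,"wz": 0,"hand": 0.1},
  {"x": 0,"y": 0,"z": 0.001,"wx": 0,"wy": 0,"wz": 0,"hand": 0.1},
  {"x": 0,"y": 0,"z": 0.0015,"wx": 0,"wy": 0,"wz": 0,"hand": 0.1},
])

```text
time: 25.95
tool_pos: [0.5599, -0.2391, 0.1095]
tool_rot: [3.142, 0.0, 0.444]
contact_force: [-0.1, 0.3, -2.0]
opening: 0.024
```

move_arm([
  {"x": 0,"y": 0,"z": 0.0005,"wx": 0,"wy": 0,"wz": 0,"hand": 0.1},
  {"x": 0,"y": 0,"z": 0.001,"wx": 0,"wy": 0,"wz": 0,"hand": 0.1},
  {"x": 0,"y": 0,"z": 0.001,"wx": 0,"wy": 0,"wz": 0,"hand": 0.1},
])

```text
time: 26.32
tool_pos: [0.5599, -0.2391, 0.1085]
tool_rot: [3.142, 0.0, 0.444]
contact_force: [0.4, -0.7, -1.3]
opening: 0.024
```

move_arm([
  {"x": 0,"y": 0,"z": 0.0007,"wx": 0,"wy": 0,"wz": 0,"hand": 0.1},
  {"x": 0,"y": 0,"z": 0.0014,"wx": 0,"wy": 0,"wz": 0,"hand": 0.1},
  {"x": 0,"y": 0,"z": 0.0015,"wx": 0,"wy": 0,"wz": 0,"hand": 0.1},
])

```text
time: 26.7
tool_pos: [0.5599, -0.239, 0.1069]
tool_rot: [-3.142, 0.0, 0.444]
contact_force: [-0.2, 0.2, -1.7]
opening: 0.0241
```

move_arm([
  {"x": 0,"y": 0,"z": 0.0005,"wx": 0,"wy": 0,"wz": 0,"hand": 0.1},
  {"x": 0,"y": 0,"z": 0.001,"wx": 0,"wy": 0,"wz": 0,"hand": 0.1},
  {"x": 0,"y": 0,"z": 0.0015,"wx": 0,"wy": 0,"wz": 0,"hand": 0.1},
])

```text
time: 27.08
tool_pos: [0.5599, -0.2391, 0.1055]
tool_rot: [3.141, 0.0, 0.444]
contact_force: [-0.0, -0.4, -1.7]
opening: 0.0242
```

move_arm([
  {"x": 0,"y": 0,"z": 0.0005,"wx": 0,"wy": 0,"wz": 0,"hand": 0.1},
  {"x": 0,"y": 0,"z": 0.001,"wx": 0,"wy": 0,"wz": 0,"hand": 0.1},
  {"x": 0,"y": 0,"z": 0.001,"wx": 0,"wy": 0,"wz": 0,"hand": 0.1},
])

```text
time: 27.45
tool_pos: [0.5599, -0.2391, 0.1045]
tool_rot: [3.142, 0.0, 0.444]
contact_force: [0.0, 0.4, -1.8]
opening: 0.0243
```

move_arm([
  {"x": 0,"y": 0,"z": 0.0005,"wx": 0,"wy": 0,"wz": 0,"hand": 0.1},
  {"x": 0,"y": 0,"z": 0.001,"wx": 0,"wy": 0,"wz": 0,"hand": 0.1},
  {"x": 0,"y": 0,"z": 0.001,"wx": 0,"wy": 0,"wz": 0,"hand": 0.1},
])

```text
time: 27.82
tool_pos: [0.5599, -0.2391, 0.1035]
tool_rot: [3.142, 0.0, 0.444]
contact_force: [0.7, -0.1, -1.3]
opening: 0.0239
```

move_arm([
  {"x": 0,"y": 0,"z": 0.0005,"wx": 0,"wy": 0,"wz": 0,"hand": 0.1},
  {"x": 0,"y": 0,"z": 0.001,"wx": 0,"wy": 0,"wz": 0,"hand": 0.1},
  {"x": 0,"y": 0,"z": 0.001,"wx": 0,"wy": 0,"wz": 0,"hand": 0.1},
])

```text
time: 28.2
tool_pos: [0.5599, -0.239, 0.1024]
tool_rot: [-3.142, 0.0, 0.444]
contact_force: [-0.9, -0.5, -2.1]
opening: 0.0238
```

move_arm([
  {"x": 0,"y": 0,"z": 0.0005,"wx": 0,"wy": 0,"wz": 0,"hand": 0.1},
  {"x": 0,"y": 0,"z": 0.001,"wx": 0,"wy": 0,"wz": 0,"hand": 0.1},
  {"x": 0,"y": 0,"z": 0.001,"wx": 0,"wy": 0,"wz": 0,"hand": 0.1},
])

```text
time: 28.58
tool_pos: [0.5599, -0.239, 0.1015]
tool_rot: [-3.142, 0.0, 0.444]
contact_force: [0.2, 1.1, -2.2]
opening: 0.0239
```

move_arm([
  {"x": 0,"y": 0,"z": 0.0005,"wx": 0,"wy": 0,"wz": 0,"hand": 0.1},
  {"x": 0,"y": 0,"z": 0.001,"wx": 0,"wy": 0,"wz": 0,"hand": 0.1},
  {"x": 0,"y": 0,"z": 0.001,"wx": 0,"wy": 0,"wz": 0,"hand": 0.1},
])

```text
time: 28.95
tool_pos: [0.5599, -0.2391, 0.1004]
tool_rot: [-3.142, 0.0, 0.444]
contact_force: [-0.5, -0.3, -0.3]
opening: 0.024
```

move_arm([
  {"x": 0,"y": 0,"z": 0.0005,"wx": 0,"wy": 0,"wz": 0,"hand": 0.1},
  {"x": 0,"y": 0,"z": 0.001,"wx": 0,"wy": 0,"wz": 0,"hand": 0.1},
  {"x": 0,"y": 0,"z": 0.001,"wx": 0,"wy": 0,"wz": 0,"hand": 0.1},
])

```text
time: 29.32
tool_pos: [0.56, -0.2391, 0.0998]
tool_rot: [3.141, -0.0, 0.444]
contact_force: [-1.0, 0.7, 1.9]
opening: 0.0241
```

Contact. Well 3 is the deepest: contact at about z 0.1006, against 0.1083 for well 1 and 0.1156 for well 2. I'll hold, then release and back off upwards.

move_arm([
  {"x": 0,"y": 0,"z": 0.0003,"wx": 0,"wy": 0,"wz": 0,"hand": 0.1},
  {"x": 0,"y": 0,"z": 0.0003,"wx": 0,"wy": 0,"wz": 0,"hand": 0.1},
  {"x": 0,"y": 0,"z": 0.0003,"wx": 0,"wy": 0,"wz": 0,"hand": 0.1},
  {"x": 0,"y": 0,"z": 0.0003,"wx": 0,"wy": 0,"wz": 0,"hand": 0.1},
  {"x": 0,"y": 0,"z": 0.0003,"wx": 0,"wy": 0,"wz": 0,"hand": 0.1},
  {"x": 0,"y": 0,"z": 0.0003,"wx": 0,"wy": 0,"wz": 0,"hand": 0.1},
])

```text
time: 30.08
tool_pos: [0.56, -0.2391, 0.0994]
tool_rot: [3.141, -0.0, 0.444]
contact_force: [-0.4, 0.9, 3.8]
opening: 0.0237
```

move_arm([
  {"x": 0,"y": 0,"z": 0,"wx": 0,"wy": 0,"wz": 0,"hand": 0.3},
  {"x": 0,"y": 0,"z": 0,"wx": 0,"wy": 0,"wz": 0,"hand": 0.4},
  {"x": 0,"y": 0,"z": 0,"wx": 0,"wy": 0,"wz": 0,"hand": 0.6},
  {"x": 0,"y": 0,"z": 0,"wx": 0,"wy": 0,"wz": 0,"hand": 0.7},
  {"x": 0,"y": 0,"z": 0,"wx": 0,"wy": 0,"wz": 0,"hand": 0.7},
  {"x": 0,"y": 0,"z": 0,"wx": 0,"wy": 0,"wz": 0,"hand": 0.7},
])

```text
time: 30.82
tool_pos: [0.5599, -0.2391, 0.0992]
tool_rot: [3.141, 0.0, 0.444]
contact_force: [-0.1, -0.2, 0.0]
opening: 0.0641
```

move_arm([
  {"x": 0,"y": 0,"z": -0.01,"wx": 0,"wy": 0,"wz": 0,"hand": 0.7},
  {"x": 0,"y": 0,"z": -0.03,"wx": 0,"wy": 0,"wz": 0,"hand": 0.7},
  {"x": 0,"y": 0,"z": -0.06,"wx": 0,"wy": 0,"wz": 0,"hand": 0.7},
  {"x": 0,"y": 0,"z": -0.09,"wx": 0,"wy": 0,"wz": 0,"hand": 0.7},
  {"x": 0,"y": 0,"z": -0.12,"wx": 0,"wy": 0,"wz": 0,"hand": 0.7},
  {"x": 0,"y": 0,"z": -0.13,"wx": 0,"wy": 0,"wz": 0,"hand": 0.7},
  {"x": 0,"y": 0,"z": -0.13,"wx": 0,"wy": 0,"wz": 0,"hand": 0.7},
  {"x": 0,"y": 0,"z": -0.13,"wx": 0,"wy": 0,"wz": 0,"hand": 0.7},
])

```text
time: 31.82
tool_pos: [0.5594, -0.2388, 0.2278]
tool_rot: [-3.14, 0.001, 0.444]
contact_force: [-0.2, -1.0, -0.7]
opening: 0.0644
```

Run:
```python
from h import *
o=monitor.observe();print(o["time"],o["tool_pos"],o["contact_force"],o["opening"])
a=viewer.read_camera("wrist");s=viewer.read_camera("scene")
cv2.imwrite("pics/end.png",np.hstack([cv2.resize(a,(400,300))[:,:,::-1],cv2.resize(s[90:315,130:430],(400,300),interpolation=cv2.INTER_CUBIC)[:,:,::-1]]))
```

```text
31.825 [ 0.559368   -0.23879434  0.22784487] [-0.17565995 -1.02577471 -0.68183265] 0.06436592674561685
```

View pics/end.png

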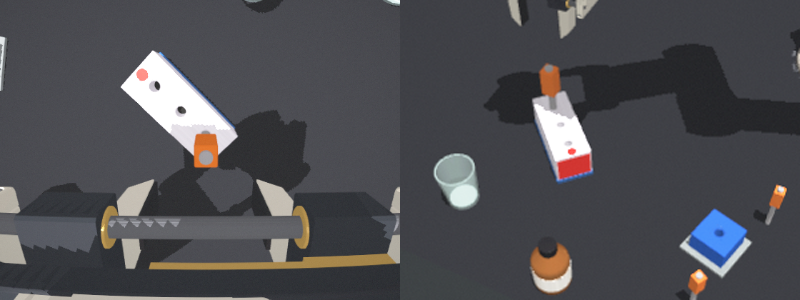

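The rod stands upright in the far well at (550,85) in the right half, released and clear of the gripper. The beaker and bottle are where they were.

```bash
python3 -c "
from cell import robot
print(robot.hand_in())"
```

```text
the job is handed in; nothing more can be done
None
```

I took the largest rod out of the holder and sounded the wells in order, starting at the red dot. I then left the rod standing in the far well, let go of it and handed the job in at about 32 s.

| Well | Contact depth below the mouth (about) | Net push while held |
|---|---|---|
| 1 (next to the red dot) | 37.7 mm | 7.5 N |
| 2 (middle) | 30.4 mm | 8 N |
| 3 (far, deepest) | 45.4 mm | 5.5 N |

- **Accuracy:** depths assume the tip is 86 mm below the TCP, so they are good to about 1 mm. The pushes allow for the rod's weight and carry about 1 N of noise.
- **Last checks:** the final picture shows the rod upright in the far well, with the gripper open and about 8 cm above it. The bottle and beaker show no visible shift. The jar was outside that picture, but the arm never came near it.
- **Disagreements:** for the tip over well 1, the scene and wrist cameras differed by about 3 mm along y. I followed the wrist camera and the rod went in freely. In wells 1 and 2 there was a side force of 2 to 2.5 N at the bottom, so I shifted 0.5 mm before lowering into well 3.

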